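# Check the dust extractor's filter plate against the light

## Task

The blue half mask hanging over the dust extractor is in the way: lift it by its wooden tab up and off the hook, stand it upright between the rails of the wooden rack, tab up, and let go of it; only then swing the extractor's green flap up by its black fin and leave it standing open. Draw the yellow filter plate out of the extractor by its pull tab and finish while still holding it: upright, tab up, still, over the middle of the white light panel with about 10 cm of air under it, touching nothing but the gripper. Do not tip the mask over or let it fall, and leave the jar, the brush pot and the sanding block where they are.

Things in the scene. Friction and masses are not known exactly. Their poses are not given: they have to be found in the camera images.
- extractor: Grey box, fixed, 180 (x) x 200 (y) x 120 mm high, open-topped under its flap. Origin: centre of underside; x away from robot at yaw 0, y left, z up. On its +y side a 14 mm post at x -75, y +140 mm rises to z 251; from it the hook, an 8 mm round bar with axis at y +140, z 247, runs in +x to x = 0, then turns up. A 52 mm hose stub sticks 35 mm out of the +x wall at y -30, z 55.
- hook_tip (a point): Upturned end of the hook, on the bar's axis, 12 mm above the level bar (metal ends 4 mm higher). Axes those of the extractor. To unhook something lift it about 20 mm, then move it in the extractor's +x past this tip.
- mask: Loose blue half mask, 98 to 182 g, 154 mm wide (y), 75 high, 26 deep (x). Origin: centre of underside; z up, face looks to +x. On top a rigid brass loop, hole 34 x 34 mm (z 75 to 109), then a wooden grip tab 12 thick (x), 26 wide (y), z 121 to 170. Starts hanging on the hook, yaw as the extractor, at extractor x about -30, y 140, z 142 mm; one side overhangs the flap.
- mask_tab (a point): Centre of the mask's wooden grip tab, 148 mm above the mask's underside; axes those of the mask (tab is 12 mm thick along x).
- flap (a joint): Opening of the flap, rad: 0 shut, grows as its front edge swings up and back to at most 1.75; 1.57 is vertical. The stiff hinge keeps the flap where it is left (0.22 N m of friction, flap 160 g). Standing open means well up, 1.2 or more.
- flap_fin (a point): Inside the black fin that lifts the flap; moves with it. Fin 14 mm thick (y), 30 long (x), 32 proud of the flap's upper face; this point is 18 mm above that face, 150 mm from the hinge line, 30 mm from the front edge, mid-width. Axes those of the flap. When the flap is vertical the fin points away from the robot.
- flap_hinge (a point): Middle of the hinge line on the box's far (+x) top edge, at extractor x +90, z 120 mm; the line runs along the extractor's y. The flap, 180 x 200 x 6 mm, reaches from here to the front edge, its underside at this height when shut.
- plate: Loose yellow filter plate, 63 to 126 g, hidden under the flap: frame 100 (x) x 10 thick (y) x 66 mm high, on top a pull tab 26 (x) x 10 (y), z 66 to 104. Origin: centre of underside; z up. Starts upright in guides (2.5 mm play, 56 mm high) in the box at extractor x -15, y 0, z 6, yaw as the extractor; tab top 10 mm below the box rim. Draw it straight up.
- plate_tab (a point): Middle of the pull tab's upper part, 88 mm above the plate's underside; axes those of the plate (tab is 10 mm thick along y).
- rack: Fixed wooden mask rack: base 90 (x) x 200 (y) x 12 mm thick; two rails along y at x +28 and -28, tops 61 mm above the bench, on dowels; free gap between rails 46 mm. Origin: centre of underside, z up. The mask stands on the base between the rails, its width along the rack's y, facing either way, near the middle.
- panel: Fixed white light panel in an aluminium frame, 150 x 150 x 14 mm, flat on the bench. Origin: centre of its underside, z up. The plate is to be held above its middle.
- jar: Closed jar, 60 mm diameter, 75 mm high, a bystander. Origin: centre of its underside.
- brushpot: Copper pot with brushes, 76 mm diameter, 80 mm high, brushes up to 180 mm, a bystander. Origin: centre of its underside.
- sander: Cork sanding block 45 x 90 x 30 mm, a bystander. Origin: centre of its underside.

How it is judged:
By the outcome, as a careful person would: the job done as asked, in the order asked, and still so for the second after the job is handed in, while the arm keeps its last pose, push and grip.
It also fails if it takes over 72 s, if anything falls off the work surface, if the arm or the gripper's body presses on something with over 40 N, if the wrist force passes 120 N, or if a joint passes its speed limit or range.

## Robot

A 6-joint arm with a two-finger parallel gripper is mounted at the origin on the work surface. World frame = base frame: x ahead of the robot, y to its left, z up, the work surface at z = 0. Lengths are in m, angles in rad, forces in N, time in s.
With the tool pointing down it reaches from about 0.275 to 0.75 m from the base axis. Payload 10.2 kg.
Tool frame: the origin (TCP) lies midway between the tips of the shut fingers; the grasp point (between the pads) lies 19 mm behind it (arm.tcp_to_grasp is the distance from the TCP to the grasp point, in m); z points along the fingers, y is the line along which they close (so a half turn about z gives the same grasp; the last joint's range is limited). The gripper opens to 85 mm and grips with 20 to 120 N. Pads are 22 mm wide; open, the fingers measure 114 mm over their backs; the gripper's body (76 mm by 85 mm) begins 54 mm behind the grasp point. The pads swing forward as they close: fully open they stand 13 mm farther back than shut.
Start: joints at [-1.51, 0.313, 1.498, -0, 1.331, -0.223], TCP at [0.147, -0.504, 0.231] pointing down, gripper open.
Joint ranges: [-2.94, 2.94], [-0.97, 2.17], [0.19, 2.56], [-1.23, 4.37], [0.02, 3.11], [-2.88, 2.88]. Speed limits (rad/s): [2.39, 2.39, 3.01, 3.14, 3.14, 3.14].

## Interface

Orientations are given as [roll, pitch, yaw] about the fixed x, y, z axes, in that order (R = Rz(yaw) Ry(pitch) Rx(roll)).
In Python, from cell import arm gives the robot as it stands. The module is installed in compiled form; this text tells all that it offers.
- The arm moves only by the tool send_rows, never from a script. Its argument "commands" is a list of rows, each a list of 3 entries, a list of its own where there are three numbers: the turn, a rotation vector about the tool's x, y, z in degrees, then the shift along the tool's x, y, z in m, then the finger opening in m, from 0 to 0.0854. In form: [[[ax, ay, az], [tx, ty, tz], gripper], ...]. A call has 1 to 12 rows; each row is the pose to reach, as a shift and turn from the pose commanded when the call began, along the tool's axes at that moment; what a row does not reach only later rows make up. A row lasts 1/12 s, in which the tool goes at most 41.7 mm and 7.16 degrees, less where a joint would pass 70% of its speed; a pose out of reach is approached as far as the arm can. A call with a gripper value outside its range is refused whole. The fingers move at their own pace and stop on an object; the grip force is fixed at half the most. Time passes only in rows, so rows that repeat a pose let the fingers close. It gives the time, the measured TCP pose, the force, the opening and the grip force at its end, in the units of the state.
- arm.read_state(): the state, without advancing time (a new reading comes with each control period).
- arm.read_camera(name): name is "scene" or "top" or "wrist"; returns the picture (480x640x3 uint8, red, green, blue); there is no depth.
- arm.calibration(name): a dict with "intrinsics" (3x3 intrinsics, pixels), "k1" (the pictures are not rectified: a ray, as slopes to the right and down, at radius r is drawn at 1 + k1 r^2 times it, then the intrinsics apply), "cam_to_world" (4x4, takes a point from camera to world coordinates). Camera axes: x right, y down, z forward; pixel columns grow to the right and rows downward; lengths in m; the calibration is good to about 2 mm. A picture is of the moment at which its call begins: read the wrist's pose just before it. calibration takes no time and is no camera call; for the wrist camera it gives the pose at the moment of the call.
- arm.finish_job(): hands the job in; it is judged then, once.
The state is a dict: "clock": time; "joint_pos": joint angles; "joint_velocities": joint speeds; "tau": joint torques, N m; "ee_pos": TCP position; "ee_rot": TCP orientation; "force": force on the tool from outside, world axes, zero at the start; "ft_torque": the same for the moment, N m; "finger_gap": finger opening in m; "grip_force": force on a finger pad.
Only numpy, scipy, OpenCV 4.12 (cv2) and the standard library are available. Lean on these libraries where they do the work, as an engineer would, in place of code of your own. Each camera call takes 0.05 s, during which the arm holds its last target. There are 200 camera calls.

## Working session

There is one attempt and no reset: what is moved stays moved. The work goes in short steps, Python scripts to look and compute and a tool call to move; the robot and the scene stay as the last step left them, time stands still between calls to the robot, and variables do not carry over. Pictures are saved under pics/ and viewed, at most 10 in all, crops included, and the job is handed in when it is done.

Besides the shell and the picture viewer there is one more tool, called after "Call:" as name([rows], argument=value, ...), one row to a line, values as JSON. send_rows: Moves the arm, as the interface text tells. Its arguments: {"type":"object","properties":{"commands":{"type":"array"}},"required":["commands"]}

```bash
mkdir -p pics; python3 - <<'E'
from cell import arm
import cv2,json
s=arm.read_state(); print({k:(v.tolist() if hasattr(v,'tolist') else v) for k,v in s.items()})
for n in ["scene","top"]:
    im=arm.read_camera(n); cv2.imwrite(f"pics/{n}0.png",im[:,:,::-1])
    c=arm.calibration(n); print(n,c)
E
```

```text
{'clock': 0.0, 'joint_pos': [-1.5103946348403385, 0.3134462876881288, 1.4984806333691147, -7.427748147826353e-06, 1.3309943832795665, -0.22340702690884262], 'joint_velocities': [1.9076700659010335e-05, -0.0002962504067844348, 0.00043006241320780916, 0.0009020464556142585, -0.00017650983219271227, 0.0017869386371315824], 'tau': [-0.00017798619410314132, -41.22675061225891, -25.974111557006836, -0.000193599398699007, 0.0041414189036004245, 3.948688203081474e-06], 'ee_pos': [0.14697345601012335, -0.5037238121915834, 0.23072058421563266], 'ee_rot': [-3.1402954240355307, -0.00028733322053819954, 0.2838103014543041], 'force': [-0.22518132552984188, -0.2817104570073718, 0.172696290773151], 'ft_torque': [0.025128103742611936, 0.05388419818646564, -0.0029570962988596703], 'grip_force': 0.0, 'finger_gap': 0.08577617531243012}
scene {'intrinsics': array([[575.14813528,   0.        , 316.10115275],
       [  0.        , 575.14813528, 250.56304257],
       [  0.        ,   0.        ,   1.        ]]), 'k1': -0.18138126269315658, 'cam_to_world': array([[-6.84667363e-01,  6.29347952e-01, -3.67629917e-01,
         1.00289480e+00],
       [ 7.28855679e-01,  5.91191500e-01, -3.45343320e-01,
         4.16157675e-01],
       [-1.42863795e-06, -5.04394453e-01, -8.63473355e-01,
         1.20655931e+00],
       [ 0.00000000e+00,  0.00000000e+00,  0.00000000e+00,
         1.00000000e+00]])}
top {'intrinsics': array([[529.72639482,   0.        , 321.70324651],
       [  0.        , 529.72639482, 238.6697699 ],
       [  0.        ,   0.        ,   1.        ]]), 'k1': 0.016193303901376212, 'cam_to_world': array([[-0.02081806, -0.98171671,  0.189206  ,  0.30800695],
       [-0.99946845,  0.02518436,  0.02070186, -0.02377755],
       [-0.02508839, -0.18867445, -0.98171917,  1.53281023],
       [ 0.        ,  0.        ,  0.        ,  1.        ]])}
```

View pics/scene0.png

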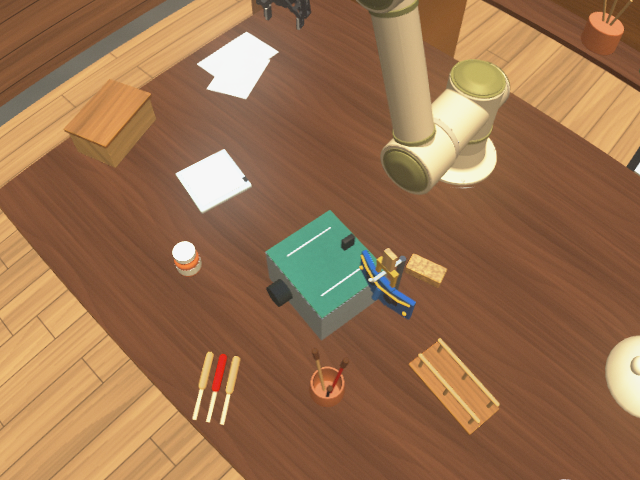

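View pics/top0.png

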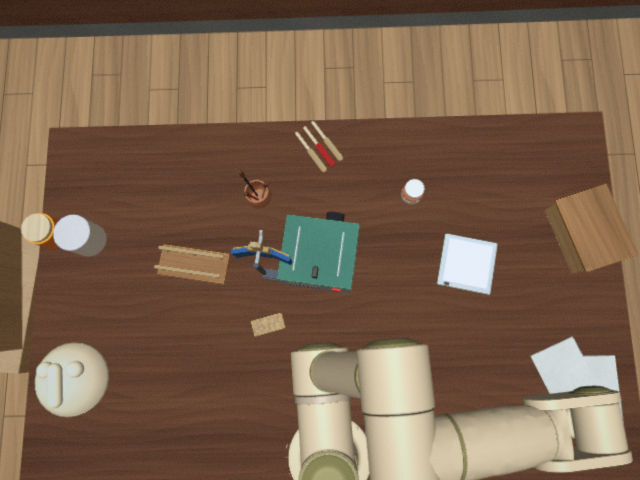

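The scene view shows the flap and its fin at (347,242), with the mask on its hook near (387,285). The rack is at (453,385), the panel at (213,180), and the jar, pot and sander at (187,258), (327,385) and (427,270). In the top view the flap corners are about (288,215), (359,222), (351,290) and (278,280), with the panel at (467,265) and the rack at (193,265).

```bash
cat > h.py <<'E'
import numpy as np, cv2
from scipy.spatial.transform import Rotation as Ro
from scipy.optimize import least_squares
from cell import arm
def ray(c,uv):
    K=c["intrinsics"]; d=np.array([(uv[0]-K[0,2])/K[0,0],(uv[1]-K[1,2])/K[1,1]]); p=d.copy()
    for _ in range(20): p=d/(1+c["k1"]*(p@p))
    T=c["cam_to_world"]; return T[:3,3],T[:3,:3]@np.array([*p,1])
def onz(c,uv,z):
    o,d=ray(c,uv); return o+d*(z-o[2])/d[2]
def proj(c,P):
    T=c["cam_to_world"]; q=(np.atleast_2d(P)-T[:3,3])@T[:3,:3]; s=q[:,:2]/q[:,2:]
    s=s*(1+c["k1"]*(s**2).sum(1,keepdims=True)); K=c["intrinsics"]
    return s*[K[0,0],K[1,1]]+[K[0,2],K[1,2]]
def loc(p,L):  # p=x,y,yaw ; local pts -> world
    c,s=np.cos(p[2]),np.sin(p[2]); L=np.atleast_2d(L)
    return np.c_[p[0]+c*L[:,0]-s*L[:,1],p[1]+s*L[:,0]+c*L[:,1],L[:,2]]
def fit(obs,p0): # obs: list of (cal,local,uv)
    f=lambda p: np.concatenate([(proj(c,loc(p,l))-u).ravel() for c,l,u in obs])
    r=least_squares(f,p0,loss="soft_l1"); return r.x,np.abs(r.fun).round(1)
def tool():
    s=arm.read_state(); return np.array(s["ee_pos"]),Ro.from_euler("xyz",s["ee_rot"])
def togo(pos,rpy,via=None):
    p,R=tool(); T=Ro.from_euler("xyz",rpy)
    print("turn",(R.inv()*T).as_rotvec(degrees=True).round(1),"shift",R.inv().apply(np.array(pos)-p).round(4))
E
python3 - <<'E'
from h import *
ct=arm.calibration("top");cs=arm.calibration("scene")
for n,uv in dict(fl1=(288,215),fl2=(359,222),fl3=(351,290),fl4=(278,280)).items(): print(n,onz(ct,uv,.126).round(3))
print("fin",onz(ct,(315,271),.15).round(3), onz(cs,(347,242),.15).round(3))
print("sander",onz(ct,(268,324),.03).round(3),"pot",onz(ct,(257,195),.07).round(3),"jar",onz(ct,(414,188),.075).round(3))
for z,n in((.012,"rackbase"),(.061,"rail")): print(n,[onz(ct,u,z).round(3) for u in((162,247),(222,255),(157,267),(218,275))])
print("tab",onz(ct,(261,249),.29).round(3),onz(cs,(390,262),.29).round(3))
for n,c in(("top",ct),("scene",cs)):
    im=cv2.imread(f"pics/{n}0.png"); m=(im.min(2)>190).astype(np.uint8)
    k,l,st,ce=cv2.connectedComponentsWithStats(m)
    for i in range(1,k):
        if st[i,4]>400:
            q=np.array(np.nonzero(l==i))[::-1].T.astype(np.float32)
            r=cv2.minAreaRect(q); print(n,st[i],onz(c,r[0],.014).round(3),[onz(c,b,.014).round(3)[:2] for b in cv2.boxPoints(r)])
w=arm.calibration("wrist");p,R=tool()
print("cam in tool",R.inv().apply(w["cam_to_world"][:3,3]-p).round(4),"\n",(R.inv().as_matrix()@w["cam_to_world"][:3,:3]).round(3),w["intrinsics"][0,0])
E
```

```text
fl1 [0.647 0.097 0.126]
fl2 [ 0.623 -0.096  0.126]
fl3 [ 0.439 -0.069  0.126]
fl4 [0.47  0.125 0.126]
fin [0.488 0.025 0.15 ] [0.492 0.027 0.15 ]
sander [0.358 0.164 0.03 ] pot [0.722 0.19  0.07 ] jar [ 0.729 -0.258  0.075]
rackbase [array([0.588, 0.477, 0.012]), array([0.56 , 0.3  , 0.012]), array([0.529, 0.49 , 0.012]), array([0.502, 0.311, 0.012])]
rail [array([0.579, 0.461, 0.061]), array([0.552, 0.29 , 0.061]), array([0.522, 0.473, 0.061]), array([0.495, 0.3  , 0.061])]
tab [0.526 0.148 0.29 ] [0.538 0.165 0.29 ]
top [ 54 215  35  35 958] [0.64  0.748 0.014] [array([0.639, 0.819]), array([0.713, 0.75 ]), array([0.641, 0.677]), array([0.568, 0.746])]
top [ 438  234   58   59 2549] [ 0.518 -0.408  0.014] [array([ 0.463, -0.317]), array([ 0.606, -0.353]), array([ 0.574, -0.5  ]), array([ 0.432, -0.462])]
top [ 532  338   87   55 2931] [ 0.23  -0.68   0.014] [array([ 0.301, -0.569]), array([ 0.304, -0.802]), array([ 0.162, -0.788]), array([ 0.158, -0.56 ])]
top [ 383  349   25   64 1160] [ 0.197 -0.189  0.014] [array([ 0.281, -0.155]), array([ 0.286, -0.21 ]), array([ 0.116, -0.222]
[... 935 characters left out ...]
] [ 0.035 -0.067  0.014] [array([ 0.089, -0.104]), array([-0.039, -0.11 ]), array([-0.019, -0.029]), array([ 0.105, -0.026])]
scene [441 139  55  44 783] [0.023 0.07  0.014] [array([0.108, 0.022]), array([-0.097,  0.042]), array([-0.065,  0.12 ]), array([0.134, 0.095])]
scene [ 176  149   75   63 2569] [ 0.522 -0.405  0.014] [array([ 0.577, -0.496]), array([ 0.412, -0.463]), array([ 0.468, -0.317]), array([ 0.623, -0.352])]
scene [621 340  19  69 785] [0.243 0.684 0.014] [array([0.184, 0.624]), array([0.152, 0.661]), array([0.298, 0.743]), array([0.327, 0.708])]
cam in tool [ 0.0847 -0.     -0.1429] 
 [[-0.001 -0.945 -0.328]
 [ 1.    -0.001  0.   ]
 [-0.001 -0.328  0.945]] 396.18011791024344
```

```bash
python3 - <<'E'
from h import *
togo([.42,-.30,.42],[np.pi,0,1.424]); togo([.50,.14,.44],[np.pi,0,1.424])
E
```

```text
turn [ -0.   -0.  -65.3] shift [ 0.3192 -0.1194 -0.189 ]
turn [ -0.   -0.  -65.3] shift [ 0.5192 -0.5194 -0.2085]
```

Call:
send_rows([
  [[0,0,-32],[0.319,-0.119,-0.189],0.085],
  [[0,0,-32],[0.319,-0.119,-0.189],0.085],
  [[0,0,-32],[0.319,-0.119,-0.189],0.085],
  [[0,0,-32],[0.319,-0.119,-0.189],0.085],
  [[0,0,-32],[0.319,-0.119,-0.189],0.085],
  [[0,0,-32],[0.319,-0.119,-0.189],0.085],
  [[0,0,-32],[0.319,-0.119,-0.189],0.085],
  [[0,0,-32],[0.319,-0.119,-0.189],0.085],
  [[0,0,-32],[0.319,-0.119,-0.189],0.085],
  [[0,0,-32],[0.319,-0.119,-0.189],0.085],
])

```text
clock: 0.93
ee_pos: [0.4227, -0.2977, 0.4228]
ee_rot: [3.138, -0.001, 0.846]
force: [-0.1, 1.4, 0.7]
finger_gap: 0.085
grip_force: 0.0
```

```bash
python3 - <<'E'
from h import *
print(tool()[0], arm.read_state()["ee_rot"]);togo([.50,.14,.44],[np.pi,0,1.424])
E
```

```text
[ 0.42267725 -0.29772471  0.42284502] [ 3.13802828e+00 -5.53627789e-04  8.45919516e-01]
turn [  0.2   0.  -33.1] shift [ 0.379  -0.2323 -0.0178]
```

Call:
send_rows([
  [[0,0,-33],[0.379,-0.232,-0.018],0.06],
  [[0,0,-33],[0.379,-0.232,-0.018],0.06],
  [[0,0,-33],[0.379,-0.232,-0.018],0.06],
  [[0,0,-33],[0.379,-0.232,-0.018],0.06],
  [[0,0,-33],[0.379,-0.232,-0.018],0.06],
  [[0,0,-33],[0.379,-0.232,-0.018],0.06],
  [[0,0,-33],[0.379,-0.232,-0.018],0.06],
  [[0,0,-33],[0.379,-0.232,-0.018],0.06],
  [[0,0,-33],[0.379,-0.232,-0.018],0.06],
  [[0,0,-33],[0.379,-0.232,-0.018],0.06],
  [[0,0,-33],[0.379,-0.232,-0.018],0.06],
  [[0,0,-33],[0.379,-0.232,-0.018],0.06],
])

```text
clock: 1.93
ee_pos: [0.4991, 0.1411, 0.4376]
ee_rot: [-3.14, -0.001, 1.424]
force: [-0.9, -0.2, -0.5]
finger_gap: 0.0596
grip_force: 0.0
```

```bash
python3 - <<'E'
from h import *
import pickle
w=arm.calibration("wrist"); im=arm.read_camera("wrist"); cv2.imwrite("pics/w1.png",im[:,:,::-1]); pickle.dump(w,open("w1.pkl","wb")); print(tool()[0])
E
```

```text
[0.49911765 0.13891481 0.43762615]
```

View pics/w1.png

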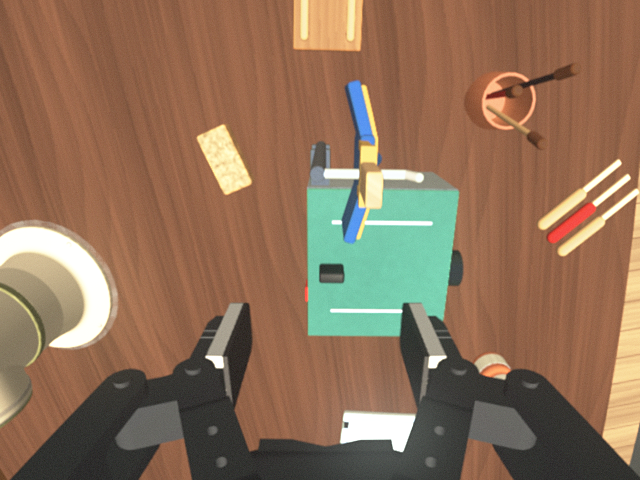

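The wrist view shows the flap corners at (308,336), (446,335), (457,190) and (307,189). The hook tip is at (420,178), the mask tab's top face is centred near (372,186), and the rack's near end is at (294–361,50).

```bash
python3 - <<'E'
from h import *
import pickle
w=pickle.load(open("w1.pkl","rb")); ct=arm.calibration("top")
L=np.array([[-.09,-.1,.126],[.09,-.1,.126],[.09,.1,.126],[-.09,.1,.126]])
ow=(w,L,np.array([[308,336],[446,335],[457,190],[307,189.]]))
ot=(ct,L,np.array([[351,290],[359,222],[288,215],[278,280.]]))
p0=[.545,.014,-.147]
for o in([ow],[ot],[ow,ot]): print(*fit(o,p0))
p,_=fit([ow],p0)
print("pred tip,tabtop,fintop",proj(w,loc(p,[[0,.14,.263],[-.03,.14,.312],[-.06,0,.158]])).round(1))
t=onz(w,(372,186),.312); d=t[:2]-p[:2]; c,s=np.cos(p[2]),np.sin(p[2]); print("tab",t,"local",c*d[0]+s*d[1],-s*d[0]+c*d[1])
print("rack near end corners",[onz(w,u,.012).round(3) for u in((294,50),(361,51))])
im=cv2.imread("pics/w1.png"); crop=im[140:215,300:440]; big=cv2.resize(crop,None,fx=5,fy=5,interpolation=cv2.INTER_CUBIC)
cv2.imwrite("pics/w1c.png",big)
E
```

```text
[ 0.54828327  0.01567694 -0.1470748 ] [0.9 0.  3.6 0.2 2.  0.5 0.8 0.3]
[ 0.54417916  0.01418639 -0.14896053] [0.9 0.7 0.7 1.5 1.1 0.2 0.6 0.1]
[ 0.54724918  0.01556139 -0.14620939] [0.2 0.2 4.3 0.3 1.1 0.3 1.7 0.6 0.5 1.9 0.  0.3 1.7 1.2 1.  1.1]
pred tip,tabtop,fintop [[408.4 178. ]
 [379.3 191.5]
 [331.9 278.8]]
tab [0.5345622  0.16313022 0.312     ] local -0.03518149846935988 0.14385061532459845
rack near end corners [array([0.479, 0.293, 0.012]), array([0.567, 0.278, 0.012])]
```

View pics/w1c.png

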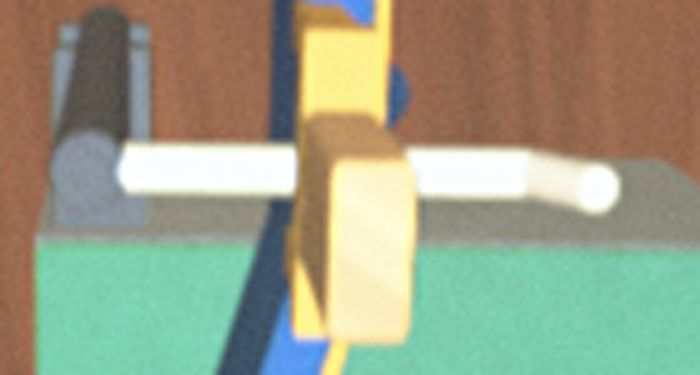

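The crop shows the tab's top face centred at image (374,190), the hook's metal end at (419.6,177.6) and the post top at (317.6,174.4).

```bash
python3 - <<'E'
from h import *
import pickle
w=pickle.load(open("w1.pkl","rb"))
p=[.5473,.0155,-.147]
def inv(t):
    d=t[:2]-p[:2]; c,s=np.cos(p[2]),np.sin(p[2]); return np.round([c*d[0]+s*d[1],-s*d[0]+c*d[1]],4)
for n,u,z in(("tabtop",(374.2,190.4),.312),("tip",(419.6,177.6),.263),("post",(317.6,174.4),.251),("fin",(331,269),.158)):
    t=onz(w,u,z); print(n,t.round(4),inv(t))
T=onz(w,(374.2,190.4),.312)
togo([T[0],T[1],.32],[np.pi,0,1.424]); togo([T[0],T[1],.274],[np.pi,0,1.424])
E
```

```text
tabtop [0.5357 0.1598 0.312 ] [-0.0326  0.1411]
tip [0.5779 0.1532 0.263 ] [0.0101 0.1407]
post [0.4958 0.1656 0.251 ] [-0.073  0.141]
fin [0.4897 0.0371 0.158 ] [-0.0602  0.0129]
turn [-0.1  0.  -0.1] shift [0.0261 0.0332 0.1176]
turn [-0.1  0.  -0.1] shift [0.0261 0.0333 0.1636]
```

Call:
send_rows([
  [[0,0,0],[0.026,0.033,0.05],0.06],
  [[0,0,0],[0.026,0.033,0.09],0.06],
  [[0,0,0],[0.026,0.033,0.115],0.06],
  [[0,0,0],[0.026,0.033,0.14],0.06],
  [[0,0,0],[0.026,0.033,0.155],0.06],
  [[0,0,0],[0.026,0.033,0.164],0.06],
  [[0,0,0],[0.026,0.033,0.164],0.04],
])

```text
clock: 2.57
ee_pos: [0.5352, 0.1566, 0.2728]
ee_rot: [-3.139, 0.001, 1.417]
force: [1.0, 0.3, 0.5]
finger_gap: 0.0496
grip_force: 0.0
```

```bash
python3 - <<'E'
from h import *
import pickle
w=arm.calibration("wrist"); im=arm.read_camera("wrist"); cv2.imwrite("pics/w2.png",im[:,:,::-1]); print(tool()[0],arm.read_state()["force"])
E
```

```text
[0.53570961 0.15680693 0.27444342] [0.32181654 0.73668572 0.13324536]
```

View pics/w2.png

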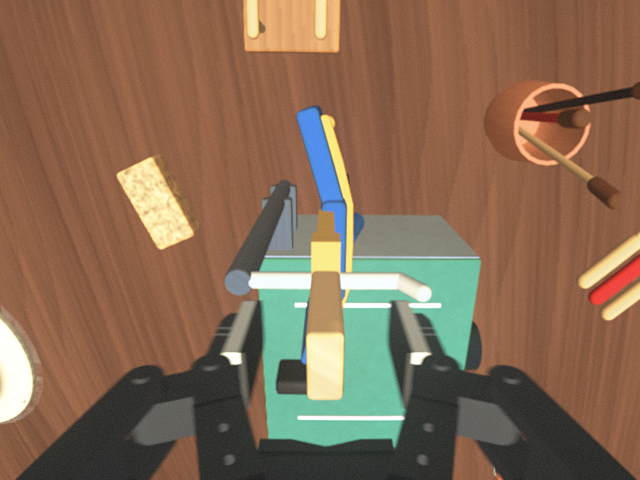

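The tab sits centred between the fingers, with its top face at about (325,365). I'll close on it.

Call:
send_rows([
  [[0,0,0],[0,0,0],0.0],
  [[0,0,0],[0,0,0],0.0],
  [[0,0,0],[0,0,0],0.0],
  [[0,0,0],[0,0,0],0.0],
  [[0,0,0],[0,0,0],0.0],
  [[0,0,0],[0,0,0],0.0],
  [[0,0,0],[0,0,0],0.0],
  [[0,0,0],[0,0,0],0.0],
])

```text
clock: 3.28
ee_pos: [0.5361, 0.1574, 0.2756]
ee_rot: [3.139, -0.0, 1.418]
force: [-0.7, -0.1, 4.9]
finger_gap: 0.0111
grip_force: 59.3
```

Call:
send_rows([
  [[0,0,0],[0,0,-0.006],0.0],
  [[0,0,0],[0,0,-0.012],0.0],
  [[0,0,0],[0,0,-0.018],0.0],
  [[0,0,0],[0,0,-0.02],0.0],
  [[0,0,0],[0,0,-0.02],0.0],
  [[0,0,0],[0,0,-0.02],0.0],
])

```text
clock: 3.78
ee_pos: [0.5357, 0.1575, 0.2942]
ee_rot: [-3.141, 0.0, 1.418]
force: [-0.2, 0.4, -1.2]
finger_gap: 0.0111
grip_force: 58.5
```

```bash
python3 - <<'E'
from h import *
im=arm.read_camera("wrist"); cv2.imwrite("pics/w3.png",im[:,:,::-1]); p,R=tool();print(p,arm.read_state()["force"])
print("+x extr 70mm in tool", R.inv().apply(.07*np.array([np.cos(.147),-np.sin(.147),0])))
E
```

```text
[0.53558211 0.15749597 0.29402738] [-0.21567496  0.87794684 -1.48015456]
+x extr 70mm in tool [ 3.84930496e-04  6.99989318e-02 -3.69948769e-05]
```

View pics/w3.png

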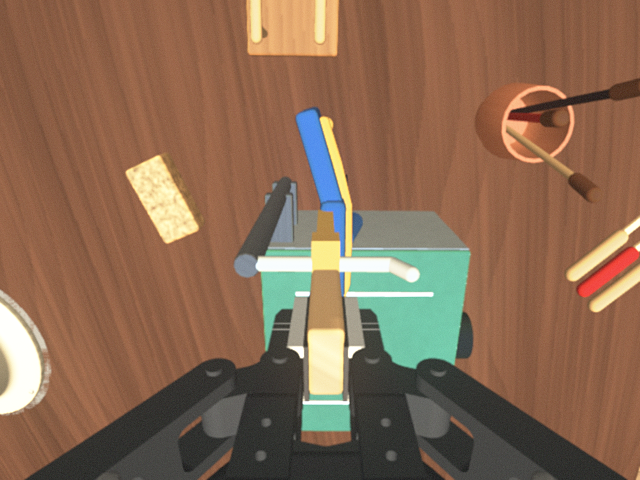

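The mask is gripped and lifted; the bar runs through the loop without touching it. Next I slide it off along +x (tool +y).

Call:
send_rows([
  [[0,0,0],[0,0.006,0],0.0],
  [[0,0,0],[0,0.013,0],0.0],
  [[0,0,0],[0,0.02,0],0.0],
  [[0,0,0],[0,0.027,0],0.0],
  [[0,0,0],[0,0.034,0],0.0],
  [[0,0,0],[0,0.041,0],0.0],
  [[0,0,0],[0,0.048,0],0.0],
  [[0,0,0],[0,0.055,0],0.0],
  [[0,0,0],[0,0.062,0],0.0],
  [[0,0,0],[0,0.069,0],0.0],
  [[0,0,0],[0,0.072,0],0.0],
  [[0,0,0],[0,0.072,0],0.0],
])

```text
clock: 4.83
ee_pos: [0.6074, 0.1463, 0.2939]
ee_rot: [-3.141, 0.0, 1.418]
force: [0.1, 0.4, -0.3]
finger_gap: 0.0112
grip_force: 58.5
```

Call:
send_rows([
  [[0,0,0],[0,0,-0.02],0.0],
  [[0,0,0],[0,0,-0.045],0.0],
  [[0,0,0],[0,0,-0.07],0.0],
  [[0,0,0],[0,0,-0.095],0.0],
  [[0,0,0],[0,0,-0.12],0.0],
  [[0,0,0],[0,0,-0.14],0.0],
  [[0,0,0],[0,0,-0.15],0.0],
  [[0,0,0],[0,0,-0.15],0.0],
])

```text
clock: 5.5
ee_pos: [0.6068, 0.1466, 0.4468]
ee_rot: [3.137, -0.001, 1.418]
force: [-0.2, -0.6, -1.9]
finger_gap: 0.0113
grip_force: 58.7
```

```bash
python3 - <<'E'
from h import *
import pickle
w=arm.calibration("wrist");im=arm.read_camera("wrist"); cv2.imwrite("pics/w4.png",im[:,:,::-1]);pickle.dump(w,open("w4.pkl","wb")); p,R=tool();print(p,arm.read_state()["force"])
togo([.537,.31,.42],[np.pi,0,1.417])
E
```

```text
[0.60690504 0.14666694 0.44491466] [ 0.11593682 -0.00777109 -2.24736411]
turn [ 0.1 -0.   0.1] shift [ 0.1508 -0.0939  0.0248]
```

Call:
send_rows([
  [[0,0,0],[0.02,-0.012,0.005],0.0],
  [[0,0,0],[0.045,-0.03,0.01],0.0],
  [[0,0,0],[0.07,-0.045,0.015],0.0],
  [[0,0,0],[0.095,-0.06,0.02],0.0],
  [[0,0,0],[0.12,-0.075,0.025],0.0],
  [[0,0,0],[0.14,-0.088,0.025],0.0],
  [[0,0,0],[0.15,-0.094,0.025],0.0],
  [[0,0,0],[0.15,-0.094,0.025],0.0],
  [[0,0,0],[0.15,-0.094,0.025],0.0],
])

```text
clock: 6.3
ee_pos: [0.5368, 0.3088, 0.4187]
ee_rot: [-3.141, 0.001, 1.419]
force: [-0.2, -0.2, -1.2]
finger_gap: 0.0115
grip_force: 58.7
```

```bash
python3 - <<'E'
from h import *
import pickle
w=arm.calibration("wrist");im=arm.read_camera("wrist"); cv2.imwrite("pics/w5.png",im[:,:,::-1]);pickle.dump(w,open("w5.pkl","wb")); p,R=tool();print(p,arm.read_state()["ee_rot"])
E
```

```text
[0.53718579 0.30817842 0.4188462 ] [-3.14121033e+00  6.84591180e-04  1.41751475e+00]
```

View pics/w5.png

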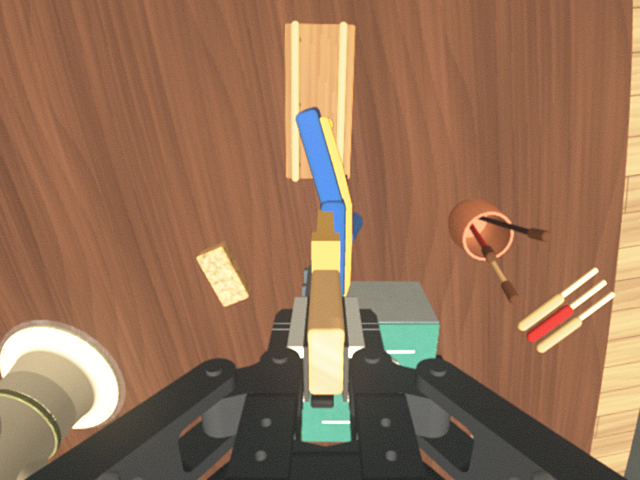

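The rack base corners are at (285,24), (354,25), (351,179) and (286,178), with the left rail running from (295,24) to (295,180).

```bash
python3 - <<'E'
from h import *
import pickle
w=pickle.load(open("w5.pkl","rb"));ct=arm.calibration("top")
B=np.array([[-.045,.1,.012],[.045,.1,.012],[.045,-.1,.012],[-.045,-.1,.012]])
o=(w,B,np.array([[285,24],[354,25],[351,179],[286,178.]]))
p,r=fit([o],[.537,.381,-.157]);print(p,r)
R=np.array([[-.028,.09,.061],[.028,.09,.061],[.028,-.09,.061],[-.028,-.09,.061]])
print("rails pred",proj(w,loc(p,R)).round(1),"top pred",proj(ct,loc(p,R)).round(1))
print("rail at px",[onz(w,u,.061).round(4) for u in((295,24),(344,24),(295,179))])
e=np.array([.5473,.0155,-.147])
# mask centre relative to TCP: grasp centred in x
t,_=tool()
print(t)
for z in (.26,.16,.147): togo([p[0],p[1],z],[np.pi,0,np.pi/2+p[2]])
E
```

```text
[ 0.53961454  0.38472923 -0.16561073] [1.  0.5 1.2 0.7 0.5 0.7 0.4 0.9]
rails pred [[294.6  25.3]
 [343.2  25.9]
 [339.8 179.4]
 [296.  178.8]] top pred [[155.3 265.4]
 [159.3 246.1]
 [221.5 254.8]
 [217.9 274.4]]
rail at px [array([0.5275, 0.4795, 0.061 ]), array([0.5832, 0.4708, 0.061 ]), array([0.4959, 0.3006, 0.061 ])]
[0.53718579 0.30817842 0.4188462 ]
turn [-0.   0.   0.7] shift [ 0.0761 -0.0092  0.1588]
turn [-0.   0.   0.7] shift [ 0.0762 -0.0092  0.2588]
turn [-0.   0.   0.7] shift [ 0.0762 -0.0092  0.2718]
```

Call:
send_rows([
  [[0,0,0.3],[0.02,-0.003,0.01],0.0],
  [[0,0,0.7],[0.045,-0.006,0.025],0.0],
  [[0,0,0.7],[0.065,-0.009,0.045],0.0],
  [[0,0,0.7],[0.076,-0.009,0.07],0.0],
  [[0,0,0.7],[0.076,-0.009,0.1],0.0],
  [[0,0,0.7],[0.076,-0.009,0.13],0.0],
  [[0,0,0.7],[0.076,-0.009,0.16],0.0],
  [[0,0,0.7],[0.076,-0.009,0.185],0.0],
  [[0,0,0.7],[0.076,-0.009,0.2],0.0],
  [[0,0,0.7],[0.076,-0.009,0.2],0.0],
  [[0,0,0.7],[0.076,-0.009,0.2],0.0],
])

```text
clock: 7.27
ee_pos: [0.5401, 0.3844, 0.2193]
ee_rot: [-3.141, 0.001, 1.404]
force: [0.1, -0.2, 0.2]
finger_gap: 0.0113
grip_force: 58.6
```

```bash
python3 - <<'E'
from h import *
im=arm.read_camera("wrist");s=arm.read_camera("scene"); p,R=tool();print(p,arm.read_state()["ee_rot"])
a=cv2.resize(s[250:450,350:550],(400,400)); b=im[0:400,150:550]
cv2.imwrite("pics/w6.png",np.hstack([a,b])[:,:,::-1])
E
```

```text
[0.54035252 0.38515182 0.22099836] [ 3.13934760e+00 -1.46226641e-03  1.40511754e+00]
```

View pics/w6.png

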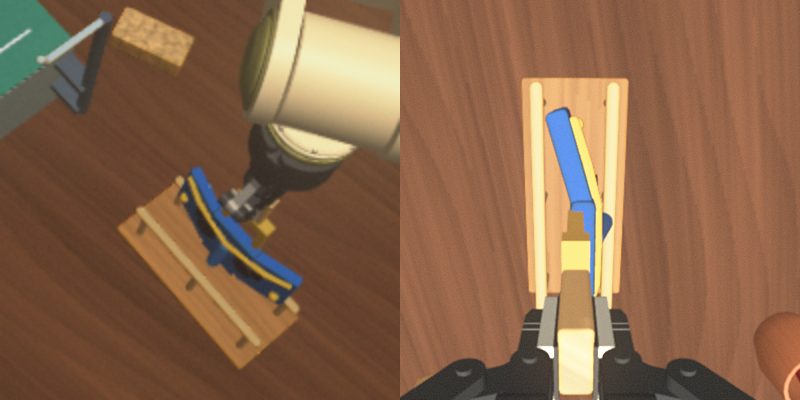

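The mask hangs over the gap between the rails with its width along them, slightly towards the +x rail. I'll descend with a 2 mm shift.

Call:
send_rows([
  [[0,0,0],[0,-0.002,0.01],0.0],
  [[0,0,0],[0,-0.002,0.02],0.0],
  [[0,0,0],[0,-0.002,0.03],0.0],
  [[0,0,0],[0,-0.002,0.04],0.0],
  [[0,0,0],[0,-0.002,0.05],0.0],
  [[0,0,0],[0,-0.002,0.06],0.0],
  [[0,0,0],[0,-0.002,0.068],0.0],
  [[0,0,0],[0,-0.002,0.07],0.0],
  [[0,0,0],[0,-0.002,0.07],0.0],
])

```text
clock: 8.12
ee_pos: [0.5372, 0.3858, 0.1485]
ee_rot: [-3.141, 0.001, 1.406]
force: [-0.8, -0.1, -0.6]
finger_gap: 0.0112
grip_force: 58.7
```

Call:
send_rows([
  [[0,0,0],[0,0,0.002],0.0],
  [[0,0,0],[0,0,0.004],0.0],
  [[0,0,0],[0,0,0.005],0.0],
  [[0,0,0],[0,0,0.005],0.0],
])

```text
clock: 8.45
ee_pos: [0.5378, 0.3861, 0.1459]
ee_rot: [3.14, -0.001, 1.406]
force: [-0.3, -1.3, 4.6]
finger_gap: 0.0114
grip_force: 59.7
```

Contact shows at about the expected height, so I release.

Call:
send_rows([
  [[0,0,0],[0,0,0],0.025],
  [[0,0,0],[0,0,0],0.04],
  [[0,0,0],[0,0,0],0.04],
  [[0,0,0],[0,0,0],0.04],
  [[0,0,0],[0,0,0],0.04],
  [[0,0,0],[0,0,-0.02],0.04],
  [[0,0,0],[0,0,-0.05],0.04],
  [[0,0,0],[0,0,-0.09],0.04],
  [[0,0,0],[0,0,-0.13],0.04],
  [[0,0,0],[0,0,-0.16],0.04],
  [[0,0,0],[0,0,-0.16],0.04],
])

```text
clock: 9.37
ee_pos: [0.5384, 0.3864, 0.3118]
ee_rot: [3.132, -0.007, 1.406]
force: [-0.3, -1.0, 0.6]
finger_gap: 0.0399
grip_force: 0.0
```

```bash
python3 - <<'E'
from h import *
im=arm.read_camera("wrist");s=arm.read_camera("scene"); p,R=tool();print(p,arm.read_state()["ee_rot"])
a=cv2.resize(s[250:450,350:550],(400,400)); b=im[0:400,150:550]
cv2.imwrite("pics/w7.png",np.hstack([a,b])[:,:,::-1])
# fin approach
e=np.array([.5473,.0155,-.147])
f=loc(e,[[-.06,0,.144]])[0];print(f)
for Y in(-.147,np.pi-.147): togo([f[0],f[1],.24],[np.pi,0,Y])
E
```

```text
[0.53759574 0.38601032 0.30505174] [ 3.13997857e+00 -1.13732480e-03  1.40604955e+00]
[0.4879471  0.02428827 0.144     ]
turn [ 0.  -0.1 89. ] shift [-0.365   0.0102  0.0647]
turn [  0.1   0.  -91. ] shift [-0.365   0.0102  0.0647]
```

View pics/w7.png

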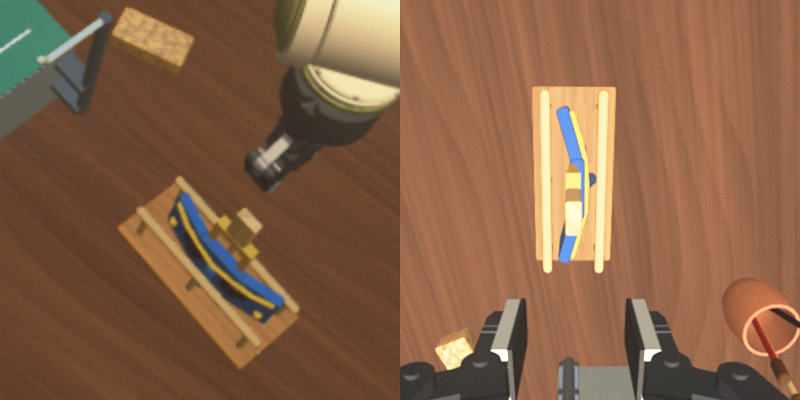

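The mask stands upright between the rails (tab at (572,200) in the crop), released. Next the flap.

Call:
send_rows([
  [[0,0,-7],[-0.03,0.001,0],0.05],
  [[0,0,-14],[-0.06,0.002,0],0.05],
  [[0,0,-21],[-0.09,0.003,0],0.05],
  [[0,0,-28],[-0.12,0.004,0],0.05],
  [[0,0,-35],[-0.15,0.005,0],0.05],
  [[0,0,-42],[-0.18,0.006,0],0.05],
  [[0,0,-49],[-0.21,0.007,0],0.05],
  [[0,0,-56],[-0.24,0.008,0],0.05],
  [[0,0,-63],[-0.27,0.009,0],0.05],
  [[0,0,-70],[-0.3,0.01,0],0.05],
  [[0,0,-77],[-0.33,0.01,0],0.05],
  [[0,0,-84],[-0.35,0.01,0],0.05],
])

```text
clock: 10.47
ee_pos: [0.4889, 0.0369, 0.3027]
ee_rot: [-3.141, -0.003, 2.877]
force: [-0.0, -0.1, -0.2]
finger_gap: 0.0499
grip_force: 0.0
```

```bash
python3 - <<'E'
from h import *
p,R=tool();print(p,arm.read_state()["ee_rot"])
togo([.4879,.0243,.20],[np.pi,0,np.pi-.147])
E
```

```text
[0.48885381 0.0369281  0.30270125] [-3.14085725e+00 -2.87939137e-03  2.87691684e+00]
turn [-0.  -0.2 -6.7] shift [-0.0027 -0.0124  0.1027]
```

Call:
send_rows([
  [[0,0,-6.7],[-0.003,-0.012,0.02],0.05],
  [[0,0,-6.7],[-0.003,-0.012,0.05],0.05],
  [[0,0,-6.7],[-0.003,-0.012,0.075],0.05],
  [[0,0,-6.7],[-0.003,-0.012,0.083],0.05],
  [[0,0,-6.7],[-0.003,-0.012,0.083],0.05],
  [[0,0,-6.7],[-0.003,-0.012,0.083],0.05],
])

```text
clock: 10.97
ee_pos: [0.4897, 0.0267, 0.2216]
ee_rot: [3.142, -0.0, 2.989]
force: [-0.0, 0.6, 0.8]
finger_gap: 0.0498
grip_force: 0.0
```

```bash
python3 - <<'E'
from h import *
w=arm.calibration("wrist");im=arm.read_camera("wrist"); cv2.imwrite("pics/w8.png",im[:,:,::-1]); p,R=tool();print(p,arm.read_state()["ee_rot"])
e=np.array([.5473,.0155,-.147])
F=[[x,y,z] for z in(.158,.126) for x in(-.075,-.045) for y in(-.007,.007)]
pr=proj(w,loc(e,F));print(pr.round(0).tolist())
h=cv2.cvtColor(im,cv2.COLOR_RGB2HSV); m=(h[...,2]<60).astype(np.uint8)
u0,v0=pr.min(0).astype(int)-25; u1,v1=pr.max(0).astype(int)+25
k,l,st,ce=cv2.connectedComponentsWithStats(m[max(v0,0):v1,max(u0,0):u1]); print(u0,v0,u1,v1,[s.tolist() for s in st if s[4]>50])
E
```

```text
[0.49002444 0.02672358 0.2223188 ] [-3.14154359e+00  1.38001248e-03  2.98935066e+00]
[[308.0, 229.0], [334.0, 229.0], [309.0, 279.0], [334.0, 279.0], [310.0, 213.0], [333.0, 213.0], [311.0, 258.0], [333.0, 257.0]]
283 188 358 303 [[0, 0, 75, 115, 8334], [31, 29, 22, 16, 283]]
```

Call:
send_rows([
  [[0,0,0.3],[0,0,0.025],0.05],
  [[0,0,0.3],[0,0,0.05],0.05],
  [[0,0,0.3],[0,0,0.07],0.05],
  [[0,0,0.3],[0,0,0.085],0.05],
  [[0,0,0.3],[0,0,0.093],0.05],
  [[0,0,0.3],[0,0,0.093],0.03],
  [[0,0,0.3],[0,0,0.093],0.0],
  [[0,0,0.3],[0,0,0.093],0.0],
  [[0,0,0.3],[0,0,0.093],0.0],
  [[0,0,0.3],[0,0,0.093],0.0],
  [[0,0,0.3],[0,0,0.093],0.0],
  [[0,0,0.3],[0,0,0.093],0.0],
])

```text
clock: 12.02
ee_pos: [0.4903, 0.0261, 0.1298]
ee_rot: [-3.141, 0.003, 2.984]
force: [-2.0, -3.2, 7.0]
finger_gap: 0.013
grip_force: 60.6
```

Call:
send_rows([
  [[0,0,0],[-0.002,0,-0.013],0.0],
  [[0,0,0],[-0.007,0,-0.026],0.0],
  [[0,0,0],[-0.012,0,-0.038],0.0],
  [[0,0,0],[-0.019,0,-0.05],0.0],
  [[0,0,0],[-0.026,0,-0.061],0.0],
  [[0,0,0],[-0.034,0,-0.071],0.0],
  [[0,0,0],[-0.043,0,-0.081],0.0],
  [[0,0,0],[-0.053,0.001,-0.09],0.0],
  [[0,0,0],[-0.064,0.001,-0.098],0.0],
  [[0,0,0],[-0.064,0.001,-0.098],0.0],
])

```text
clock: 12.85
ee_pos: [0.5535, 0.016, 0.2272]
ee_rot: [-3.139, -0.001, 2.983]
force: [-3.7, -8.2, 0.5]
finger_gap: 0.013
grip_force: 61.1
```

Call:
send_rows([
  [[0,0,0],[-0.011,0,-0.007],0.0],
  [[0,0,0],[-0.023,0,-0.013],0.0],
  [[0,0,0],[-0.0355,0,-0.018],0.0],
  [[0,0,0],[-0.048,0,-0.022],0.0],
  [[0,0,0],[-0.061,0.001,-0.0246],0.0],
  [[0,0,0],[-0.0745,0.001,-0.026],0.0],
  [[0,0,0],[-0.088,0.001,-0.0265],0.0],
  [[0,0,0],[-0.101,0.001,-0.026],0.0],
  [[0,0,0],[-0.101,0.001,-0.026],0.0],
  [[0,0,0],[-0.101,0.001,-0.026],0.0],
])

```text
clock: 13.68
ee_pos: [0.6528, 0.0002, 0.2522]
ee_rot: [-3.138, -0.001, 2.982]
force: [-2.5, -12.9, -2.6]
finger_gap: 0.0128
grip_force: 64.2
```

Call:
send_rows([
  [[0,0,0],[0,0,0],0.04],
  [[0,0,0],[0,0,0],0.05],
  [[0,0,0],[0,0,0],0.05],
  [[0,0,0],[0,0,0],0.05],
  [[0,0,0],[0,0,0],0.05],
  [[0,0,0],[0,0,-0.02],0.05],
  [[0,0,0],[0,0,-0.05],0.05],
  [[0,0,0],[0,0,-0.08],0.05],
  [[0,0,0],[0,0,-0.12],0.05],
  [[0,0,0],[0,0,-0.15],0.05],
  [[0,0,0],[0,0,-0.15],0.05],
  [[0,0,0],[0,0,-0.15],0.05],
])

```text
clock: 14.68
ee_pos: [0.6531, 0.0029, 0.4039]
ee_rot: [3.142, 0.004, 2.984]
force: [-0.3, -0.2, -1.1]
finger_gap: 0.05
grip_force: 0.0
```

```bash
python3 - <<'E'
from h import *
w=arm.calibration("wrist");im=arm.read_camera("wrist");s=arm.read_camera("scene");t=arm.read_camera("top"); p,R=tool();print(p,arm.read_state()["ee_rot"])
a=s[160:380,200:440]; a=cv2.resize(a,(400,367)); b=cv2.resize(im,(400,300)); 
o=np.zeros((367,800,3),np.uint8);o[:,:400]=a;o[:300,400:]=b
cv2.imwrite("pics/v9.png",o[:,:,::-1]);cv2.imwrite("pics/w9.png",im[:,:,::-1])
cs=arm.calibration("scene");e=np.array([.5473,.0155,-.147])
h=cv2.cvtColor(s,cv2.COLOR_RGB2HSV);y=cv2.inRange(h,(20,120,120),(34,255,255));y[:,370:]=0
k,l,st,ce=cv2.connectedComponentsWithStats(y);print([ (q.tolist(),c.round(0).tolist()) for q,c in zip(st,ce) if 30<q[4]<5000])
print("tab pred scene",proj(cs,loc(e,[[-.015,0,.11]])),"wrist",proj(w,loc(e,[[-.015,0,.11],[-.028,0,.11],[-.002,0,.11]])))
y=cv2.inRange(cv2.cvtColor(im,cv2.COLOR_RGB2HSV),(20,120,90),(34,255,255));k,l,st,ce=cv2.connectedComponentsWithStats(y);print([(q.tolist(),c.round(0).tolist()) for q,c in zip(st,ce) if 30<q[4]<5000])
E
```

```text
[0.65273412 0.00281263 0.40081704] [ 3.14145181e+00 -2.70574067e-03  2.98396551e+00]
[([325, 256, 25, 29, 290], [337.0, 266.0])]
tab pred scene [[330.58555874 260.38009691]] wrist [[321.58539726  60.17427787]
 [321.40336157  46.67906897]
 [321.76528094  73.48511695]]
[([587, 17, 53, 24, 242], [612.0, 30.0])]
```

```bash
python3 - <<'E'
from h import *
togo([.5325,.0177,.40],[np.pi,0,np.pi-.147]);togo([.5325,.0177,.24],[np.pi,0,np.pi-.147])
E
```

```text
turn [ 0.  -0.2 -0.6] shift [ 0.1211 -0.0042  0.0011]
turn [ 0.  -0.2 -0.6] shift [ 0.1206 -0.0042  0.1611]
```

Call:
send_rows([
  [[0,-0.2,-0.6],[0.03,0,0],0.05],
  [[0,-0.2,-0.6],[0.065,-0.004,0],0.05],
  [[0,-0.2,-0.6],[0.1,-0.004,0],0.05],
  [[0,-0.2,-0.6],[0.121,-0.004,0.015],0.05],
  [[0,-0.2,-0.6],[0.121,-0.004,0.05],0.05],
  [[0,-0.2,-0.6],[0.121,-0.004,0.09],0.05],
  [[0,-0.2,-0.6],[0.121,-0.004,0.125],0.05],
  [[0,-0.2,-0.6],[0.121,-0.004,0.15],0.05],
  [[0,-0.2,-0.6],[0.121,-0.004,0.161],0.05],
  [[0,-0.2,-0.6],[0.121,-0.004,0.161],0.05],
  [[0,-0.2,-0.6],[0.121,-0.004,0.161],0.05],
])

```text
clock: 15.75
ee_pos: [0.5323, 0.0178, 0.2409]
ee_rot: [3.142, 0.002, 2.994]
force: [1.4, -1.0, -0.7]
finger_gap: 0.05
grip_force: 0.0
```

```bash
python3 - <<'E'
from h import *
import pickle
w=arm.calibration("wrist");im=arm.read_camera("wrist"); pickle.dump(w,open("w10.pkl","wb")); p,R=tool();print(p,arm.read_state()["ee_rot"])
s=arm.read_camera("scene")
o=np.zeros((480,800,3),np.uint8);o[:,:480]=im[:,80:560];o[:320,480:]=cv2.resize(s[190:350,240:400],(320,320))
cv2.imwrite("pics/v10.png",o[:,:,::-1])
e=np.array([.5473,.0155,-.147])
print("pred tab top corners",proj(w,loc(e,[[-.028,-.005,.11],[-.002,-.005,.11],[-.002,.005,.11],[-.028,.005,.11]])).round(1).tolist())
E
```

```text
[0.53276282 0.01776273 0.24186551] [-3.14157212  0.00396141  2.99431808]
pred tab top corners [[318.7, 203.7], [319.0, 238.1], [332.6, 238.0], [332.8, 203.7]]
```

View pics/v10.png

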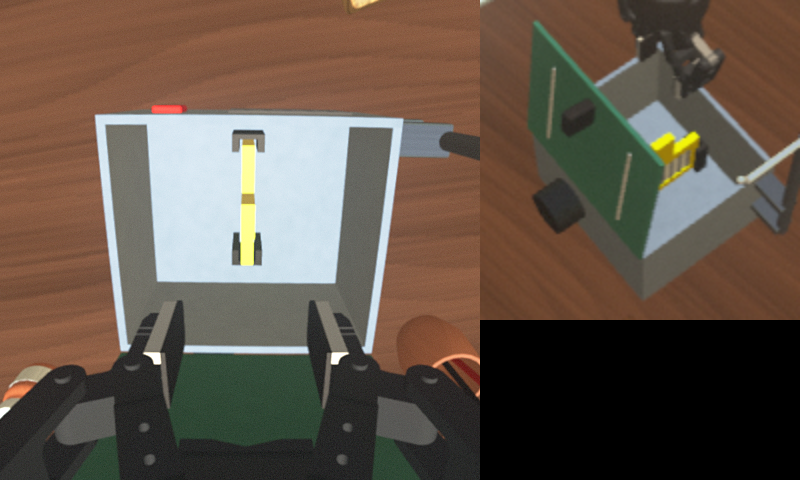

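The flap stands open, about vertical. The plate tab is centred near column 328 in the wrist image, about 1.5 mm towards tool +y of the prediction. This was my last picture view.

Call:
send_rows([
  [[0,0,0],[0,0.0015,0.03],0.05],
  [[0,0,0],[0,0.0015,0.06],0.05],
  [[0,0,0],[0,0.0015,0.09],0.05],
  [[0,0,0],[0,0.0015,0.115],0.05],
  [[0,0,0],[0,0.0015,0.135],0.05],
  [[0,0,0],[0,0.0015,0.152],0.05],
  [[0,0,0],[0,0.0015,0.164],0.05],
  [[0,0,0],[0,0.0015,0.166],0.05],
  [[0,0,0],[0,0.0015,0.166],0.03],
  [[0,0,0],[0,0.0015,0.166],0.02],
])

```text
clock: 16.68
ee_pos: [0.5343, 0.019, 0.0765]
ee_rot: [-3.142, 0.006, 2.994]
force: [-0.8, 0.1, -0.0]
finger_gap: 0.0269
grip_force: 0.0
```

Call:
send_rows([
  [[0,0,0],[0,0,0],0.0],
  [[0,0,0],[0,0,0],0.0],
  [[0,0,0],[0,0,0],0.0],
  [[0,0,0],[0,0,0],0.0],
  [[0,0,0],[0,0,0],0.0],
  [[0,0,0],[0,0,0],0.0],
])

```text
clock: 17.18
ee_pos: [0.5343, 0.019, 0.0766]
ee_rot: [-3.141, 0.006, 2.994]
force: [-0.2, 0.4, 6.4]
finger_gap: 0.0091
grip_force: 59.2
```

Call:
send_rows([
  [[0,0,0],[0,0,-0.008],0.0],
  [[0,0,0],[0,0,-0.02],0.0],
  [[0,0,0],[0,0,-0.032],0.0],
  [[0,0,0],[0,0,-0.045],0.0],
  [[0,0,0],[0,0,-0.06],0.0],
  [[0,0,0],[0,0,-0.08],0.0],
  [[0,0,0],[0,0,-0.105],0.0],
  [[0,0,0],[0,0,-0.13],0.0],
  [[0,0,0],[0,0,-0.155],0.0],
  [[0,0,0],[0,0,-0.18],0.0],
  [[0,0,0],[0,0,-0.19],0.0],
  [[0,0,0],[0,0,-0.19],0.0],
])

```text
clock: 18.18
ee_pos: [0.5334, 0.0192, 0.2676]
ee_rot: [-3.141, 0.008, 2.994]
force: [-0.4, -0.7, -0.5]
finger_gap: 0.0094
grip_force: 58.3
```

```bash
python3 - <<'E'
from h import *
p,R=tool();print(p,arm.read_state()["force"],arm.read_state()["joint_pos"])
# panel: refine
ct=arm.calibration("top");cs=arm.calibration("scene")
pts=[]
for n,c,(u0,v0,u1,v1) in(("top",ct,(430,225,505,303)),("scene",cs,(165,140,262,222))):
    im=cv2.imread(f"pics/{n}0.png"); m=np.zeros(im.shape[:2],np.uint8); m[v0:v1,u0:u1]=(im.min(2)>150)[v0:v1,u0:u1]
    ct_=max(cv2.findContours(m,0,cv2.CHAIN_APPROX_NONE)[0],key=cv2.contourArea)
    q=np.array([onz(c,u,.014)[:2] for u in ct_[:,0].astype(float)],np.float32); r=cv2.minAreaRect(q); print(n,r)
togo([.520,-.407,.27],[np.pi,0,np.pi-.147])
togo([.520,-.407,.185],[np.pi,0,np.pi-.147])
E
```

```text
[0.53342948 0.01917963 0.26764681] [-0.38651709 -0.68754124 -0.50213725] [-1.83756374e-01  3.04278411e-01  1.41428691e+00  1.07394401e-04
  1.41510849e+00 -1.60736389e+00]
top ((0.5186462998390198, -0.40760865807533264), (0.1503300964832306, 0.1496710181236267), 77.14850616455078)
scene ((0.52218097448349, -0.40556907653808594), (0.15355534851551056, 0.1501505821943283), 77.21171569824219)
turn [-0.   0.5 -0. ] shift [-0.0492 -0.4235 -0.0019]
turn [-0.   0.5 -0. ] shift [-0.0486 -0.4235  0.0831]
```

Call:
send_rows([
  [[0,0,0],[-0.003,-0.025,0],0.0],
  [[0,0.5,0],[-0.007,-0.06,0],0.0],
  [[0,0.5,0],[-0.012,-0.1,0],0.0],
  [[0,0.5,0],[-0.016,-0.14,0],0.0],
  [[0,0.5,0],[-0.021,-0.18,0],0.0],
  [[0,0.5,0],[-0.025,-0.22,0],0.0],
  [[0,0.5,0],[-0.03,-0.26,0],0.0],
  [[0,0.5,0],[-0.035,-0.3,0],0.0],
  [[0,0.5,0],[-0.039,-0.34,0],0.0],
  [[0,0.5,0],[-0.044,-0.38,0],0.0],
  [[0,0.5,0],[-0.048,-0.41,0],0.0],
  [[0,0.5,0],[-0.049,-0.423,0],0.0],
])

```text
clock: 19.18
ee_pos: [0.5178, -0.41, 0.2622]
ee_rot: [3.14, -0.008, 2.991]
force: [1.0, 0.2, -0.8]
finger_gap: 0.0092
grip_force: 58.5
```

Call:
send_rows([
  [[0,0,0],[0,0,0.01],0.0],
  [[0,0,0],[0,0,0.025],0.0],
  [[0,0,0],[0,0,0.04],0.0],
  [[0,0,0],[0,0,0.055],0.0],
  [[0,0,0],[0,0,0.068],0.0],
  [[0,0,0],[0,0,0.078],0.0],
  [[0,0,0],[0,0,0.083],0.0],
  [[0,0,0],[0,0,0.083],0.0],
  [[0,0,0],[0,0,0.083],0.0],
  [[0,0,0],[0,0,0.083],0.0],
])

```text
clock: 20.02
ee_pos: [0.519, -0.4064, 0.1832]
ee_rot: [-3.141, -0.004, 2.994]
force: [-0.5, 0.6, 0.2]
finger_gap: 0.0091
grip_force: 58.5
```

```bash
python3 - <<'E'
from h import *
import numpy as np
s=arm.read_state();print({k:np.round(s[k],4) for k in("clock","ee_pos","ee_rot","force","finger_gap","grip_force","joint_velocities")})
togo([.520,-.407,.185],[np.pi,0,np.pi-.147])
im=arm.read_camera("scene");cv2.imwrite("pics/end.png",im[:,:,::-1])
im0=cv2.imread("pics/scene0.png")[:,:,::-1]
h=lambda a,lo,hi:cv2.inRange(cv2.cvtColor(np.ascontiguousarray(a),cv2.COLOR_RGB2HSV),lo,hi)
cs=arm.calibration("scene");t=s["ee_pos"]
pp=np.array([[t[0]+a*.05*np.cos(.147),t[1]-a*.05*np.sin(.147),t[2]-.0705+z] for a in(-1,1) for z in(0,.066)])
print("plate pred",proj(cs,pp).round(0).tolist())
y=h(im,(20,120,90),(34,255,255));k,l,st,ce=cv2.connectedComponentsWithStats(y);print("yellow",[(q.tolist()) for q in st if 60<q[4]<9000])
for n,(u0,v0,u1,v1) in dict(jar=(165,235,210,280),pot=(300,340,350,410),sander=(400,250,452,290),rackmask=(405,330,505,435)).items():
    print(n,np.abs(im[v0:v1,u0:u1].astype(int)-im0[v0:v1,u0:u1]).mean().round(1))
b=h(im,(105,120,60),(125,255,255));k,l,st,ce=cv2.connectedComponentsWithStats(b);print("blue",[q.tolist() for q in st if 60<q[4]<9000])
E
```

```text
{'clock': np.float64(20.0167), 'ee_pos': array([ 0.519 , -0.4064,  0.1832]), 'ee_rot': array([-3.1408, -0.0042,  2.9944]), 'force': array([-0.5466,  0.6418,  0.2462]), 'finger_gap': np.float64(0.0091), 'grip_force': np.float64(58.549), 'joint_velocities': array([-0.0022, -0.0031, -0.0043,  0.0001, -0.0006, -0.0009])}
turn [-0.  -0.2 -0. ] shift [-0.001  -0.0005 -0.0018]
plate pred [[225.0, 144.0], [221.0, 126.0], [191.0, 164.0], [186.0, 146.0]]
yellow [[366, 47, 19, 16, 77], [385, 49, 22, 11, 65], [451, 58, 55, 40, 1266], [185, 124, 42, 40, 525], [490, 181, 18, 12, 68], [438, 351, 49, 54, 180]]
jar 7.1
pot 7.2
sander 8.6
rackmask 16.8
blue [[440, 347, 52, 57, 356]]
```

The plate's blob (185–227, 124–164) matches the predicted upright pose. The mask is still in the rack, and the bystander regions differ only at noise level. I'll let everything settle, then hand in.

Call:
send_rows([
  [[0,0,0],[-0.001,0,-0.001],0.0],
  [[0,0,0],[-0.001,0,-0.001],0.0],
  [[0,0,0],[-0.001,0,-0.001],0.0],
  [[0,0,0],[-0.001,0,-0.001],0.0],
  [[0,0,0],[-0.001,0,-0.001],0.0],
  [[0,0,0],[-0.001,0,-0.001],0.0],
  [[0,0,0],[-0.001,0,-0.001],0.0],
])

```text
clock: 20.65
ee_pos: [0.5198, -0.4065, 0.1835]
ee_rot: [-3.142, -0.005, 2.994]
force: [-1.4, 1.1, -0.5]
finger_gap: 0.0092
grip_force: 58.5
```

```bash
python3 -c "
from cell import arm
print(arm.finish_job())"
```

```text
the job is handed in; nothing more can be done
None
```

I handed the job in at about 21 s: the mask stands in the rack, the flap is open, and the filter plate is held upright, tab up, about 10 cm above the middle of the light panel; no verdict came back.

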